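# Put the spice jar away, bring out the tin

## Task

Two drawers of the little wooden cabinet stand half open. First push the drawer with the spice jar in it fully shut with your fingertips, then reach behind the front of the drawer with the tin and push that drawer out towards you as far as it goes. Leave the jar and the tin standing in their drawers, neither lifted nor tipped over, and everything else where it is.

Things in the scene. Friction and masses are not known exactly. Their poses are not given: they have to be found in the camera images.
- drawer_left (a joint): opening of the left (+y) drawer in m: 0 = shut, 0.190 = fully out at its stop; it slides along the cabinet's own -x, towards the robot. Starts about 0.125 to 0.150 open. It runs stiffly (about 2 N of friction), has no spring and stays where it is left.
- drawer_right (a joint): opening of the right (-y) drawer, same as the left one. Both drawers are open-topped, 92 mm wide and 182 mm long inside; side walls 6 mm thick, their top 91 mm above the table; inner floor 22 mm above the table.
- drawer_left_front (a point): middle of the outer face of the left drawer's front, 75 mm above the table; axes as the cabinet's. The plain upright front is 112 mm wide, 12 mm thick, its foot 10 mm and its top edge 122 mm above the table, with a 44 mm wide finger notch in the middle of the top edge, down to 106 mm.
- drawer_right_front (a point): the same point of the right drawer's front, which is built alike.
- spice_cabinet: small light-wood cabinet, fixed to the table, 208 mm deep, 236 mm wide, 144 mm high, with two equal drawers side by side (centre lines at y = +57 and -57 mm), no handles. Origin on the table, 98 mm behind its front edge, midway across; x points into the cabinet (away from the robot), y to its left, z up. A shut drawer's front lies against the cabinet's front edge, its outer face at x = -110 mm.
- spice_jar: spice jar with a red screw cap, 45 mm diameter, 106 mm tall, 0.11 kg, standing loose in one of the two drawers (either one); origin at the centre of its underside, z up.
- tin: low round food tin, 75 mm diameter, 58 mm tall, about 0.25 kg, standing loose in the other drawer; origin at the centre of its underside, z up. At the start at least 50 mm are free between it and the inside of the drawer's front.
- top_jar: bystander: another spice jar, 45 mm diameter, 106 mm tall, on top of the cabinet; origin at its underside.
- tape: bystander: roll of tape, 105 mm across, 25 mm high, lying on top of the cabinet; origin at its underside.
- grater: bystander: box grater, 73x112x235 mm, on the table in front of the microwave; origin at its underside.
- dropper_bottle: bystander: small dropper bottle, 33 mm diameter, 102 mm tall, on the table in front of the microwave; origin at its underside.
- spoon: bystander: spoon, 190 mm long, lying on the table in front of the microwave.
- fork: bystander: fork, 195 mm long, lying on the table in front of the microwave.
Not all that is in view belongs to the job. What is shaped like the spice_jar but green is not meant.

How it is judged (in metres and radians):
On the way, in this order (a step that is already met when the one before it is completed fails the run):
1. the drawer that holds the spice jar is shut (((y of spice_jar in the frame of spice_cabinet above 0 m and y of tin in the frame of spice_cabinet below 0 m and value of joint drawer_left below 0.006 m) or (y of spice_jar in the frame of spice_cabinet below 0 m and y of tin in the frame of spice_cabinet above 0 m and value of joint drawer_right below 0.006 m))), for 0.2 s.
2. the drawer that holds the tin is fully out, the other still shut (((y of spice_jar in the frame of spice_cabinet above 0 m and y of tin in the frame of spice_cabinet below 0 m and value of joint drawer_left below 0.006 m and value of joint drawer_right above 0.18 m) or (y of spice_jar in the frame of spice_cabinet below 0 m and y of tin in the frame of spice_cabinet above 0 m and value of joint drawer_right below 0.006 m and value of joint drawer_left above 0.18 m))), for 0.2 s.
At the end, for the whole second after the job is handed in: the spice jar's drawer is shut to within 6 mm, the tin's drawer is out to within 10 mm of its stop (joint over 0.180), and jar and tin stand upright (within 0.2 rad), at rest, on the floors of their own drawers (((y of spice_jar in the frame of spice_cabinet above 0 m and y of tin in the frame of spice_cabinet below 0 m and value of joint drawer_left below 0.006 m and value of joint drawer_right above 0.18 m) or (y of spice_jar in the frame of spice_cabinet below 0 m and y of tin in the frame of spice_cabinet above 0 m and value of joint drawer_right below 0.006 m and value of joint drawer_left above 0.18 m)) and height (world z) of spice_jar between 0.012 and 0.032 m and angle between each of spice_jar, tin's own z axis and vertical below 0.2 rad and linear speed of each of spice_jar, tin below 0.02 m/s and height (world z) of tin between 0.012 and 0.032 m); the robot touches nothing.
It fails at once if the spice jar in the drawer is lifted or tipped over (height (world z) of spice_jar above 0.045 m or angle between spice_jar's own z axis and vertical above 0.5 rad).
It fails at once if the tin is lifted or tipped over (height (world z) of tin above 0.045 m or angle between tin's own z axis and vertical above 0.5 rad).
It fails at once if something else on the table or the cabinet is moved by more than 3 cm (distance of any of top_jar, tape, grater, dropper_bottle, spoon, fork from where it was at the start of the episode above 0.03 m).
It also fails if it takes over 42 s, if anything falls off the work surface, if the arm or the gripper's body presses on something with over 40 N, if the wrist force passes 120 N, or if a joint passes its speed limit or range.

## Robot

A 7-joint arm with a two-finger parallel gripper is mounted at the origin on a cart in front of the work surface, level with it; the furniture and walls round the work are solid. World frame = base frame: x ahead of the robot, y to its left, z up, the work surface at z = 0. Lengths are in mm, angles in rad, forces in N, time in s.
With the tool pointing down it reaches from about 400 to 850 mm from the base axis. Payload 4.4 kg.
Tool frame: the origin (TCP) lies at the very end of the fingers, on their centre line; the grasp point (between the pads) lies 19 mm behind it; z points along the fingers, y is the line along which they close (so a half turn about z gives the same grasp; the last joint's range is limited). The gripper opens to 94 mm and grips with 3 to 60 N. Pads are 16 mm wide; open, the fingers measure 119 mm over their backs; the gripper's body (75 mm by 177 mm) begins 78 mm behind the grasp point.
Start: joints at [1.193, 0.628, 0.038, 1.517, -0.027, 0.996, -0.02], TCP at [199.431, -618.664, 205.478] pointing down, gripper open.
Joint ranges: [-3.06, 3.06], [-0.37, 2.12], [-1.25, 1.32], [0.18, 2.47], [-1.1, 4.24], [0.23, 1.98], [-2.94, 2.94]. Speed limits (rad/s): [2.57, 2.57, 3.14, 3.14, 3.14, 3.14, 3.14].

## Interface

Orientations are given as a rotation vector (axis times angle).
In Python, from bench import robot, camera gives the robot as it stands.
- The arm moves only by the tool apply_moves, never from a script. Its argument "plan" is a list of rows, each a list of 2 entries, a list of its own where there are three numbers: the shift along the world's x, y, z in cm, then the turn about the world's z in degrees. In form: [[[dx, dy, dz], yaw], ...]. A call has 1 to 12 rows; each row is the pose to reach, as a shift and turn from the pose commanded when the call began; what a row does not reach only later rows make up. A row lasts 1/12 s, in which the tool goes at most 41.7 mm and 7.16 degrees, less where a joint would pass 70% of its speed; a pose out of reach is approached as far as the arm can. A call with a gripper value outside its range is refused whole. "grip" is the finger opening in cm, from 0 to 9.4, set as the call begins (left out, the last holds). The fingers move at their own pace and stop on an object; the grip force is fixed at half the most. Time passes only in rows, so rows that repeat a pose let the fingers close. It gives the time, the measured TCP pose, the force, the opening and the grip force at its end, in the units of the state.
- robot.read_state(): the state, without advancing time (a new reading comes with each control period).
- camera(name): name is "scene" or "top" or "wrist"; returns a dict with "color" (400x640x3 uint8, blue, green, red), "depth" (400x640 float32, mm along the optical axis (not along the pixel's ray), 0 where there is no reading), "camera_matrix" (3x3 intrinsics, pixels), "dist_coeffs" ([k1, k2, p1, p2, k3] as OpenCV has them; the pictures are not rectified), "world_from_camera" (4x4, takes a point from camera to world coordinates). Camera axes: x right, y down, z forward; pixel columns grow to the right and rows downward; lengths in mm; the calibration is good to about 2 mm. A picture is of the moment at which its call begins.
- robot.hand_in(): hands the job in; it is judged then, once.
The state is a dict: "time_s": time; "joint_pos": joint angles; "qd": joint speeds; "joint_efforts": joint torques, N m; "position": TCP position; "eef_rot": TCP orientation; "force": force on the tool from outside, world axes, zero at the start; "wrist_torque": the same for the moment, N m; "opening": finger opening in mm; "finger_force": force on a finger pad.
Only numpy, scipy, OpenCV 4.12 (cv2) and the standard library are available. Lean on these libraries where they do the work, as an engineer would, in place of code of your own. Each camera call takes 0.05 s, during which the arm holds its last target. There are 200 camera calls.

## Working session

There is one attempt and no reset: what is moved stays moved. The work goes in short steps, Python scripts to look and compute and a tool call to move; the robot and the scene stay as the last step left them, time stands still between calls to the robot, and variables do not carry over. Pictures are saved under pics/ and viewed, at most 10 in all, crops included, and the job is handed in when it is done.

Besides the shell and the picture viewer there is one more tool, called after ">>>" by a JSON object that holds its "fn" and its "kwargs", one argument or row to a line. apply_moves: Moves the arm, as the interface text tells. Its arguments: {"type":"object","properties":{"plan":{"type":"array","items":{"type":"array"}},"grip":{"type":"number"}},"required":["plan"]}

```bash
mkdir -p pics; ls; python3 - <<'E'
from bench import robot,camera
import cv2,pickle
s=robot.read_state();print(s['position'],s['eef_rot'],s['time_s'],s['opening'])
for n in("scene","top"):
    c=camera(n);cv2.imwrite(f"pics/{n}0.png",c['color']);pickle.dump(c,open(f"{n}0.pkl","wb"))
    print(n,c['camera_matrix'].round(1).tolist(),c['world_from_camera'].round(3).tolist(),c['dist_coeffs'])
E
```

```text
pics
[ 199.20260388 -618.03346436  204.56865903] [-3.10168038e+00 -4.87537729e-01  5.59844904e-04] 0.0 93.72785185099428
scene [[396.8, 0.0, 319.4], [0.0, 396.8, 202.1], [0.0, 0.0, 1.0]] [[-0.542, -0.481, 0.689, -121.831], [-0.84, 0.305, -0.449, 495.308], [0.005, -0.822, -0.569, 676.402], [0.0, 0.0, 0.0, 1.0]] [0.01894712 0.         0.         0.         0.        ]
top [[452.7, 0.0, 322.0], [0.0, 452.7, 197.4], [0.0, 0.0, 1.0]] [[0.011, -0.987, 0.161, 385.337], [-1.0, -0.009, 0.016, 28.322], [-0.014, -0.161, -0.987, 1285.686], [0.0, 0.0, 0.0, 1.0]] [-0.08349866  0.          0.          0.          0.        ]
```

View pics/scene0.png

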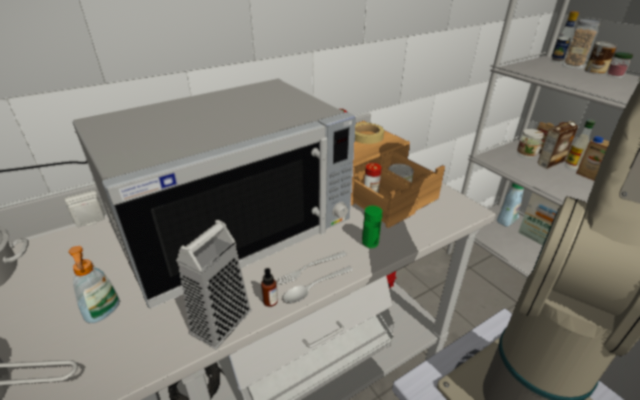

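View pics/top0.png

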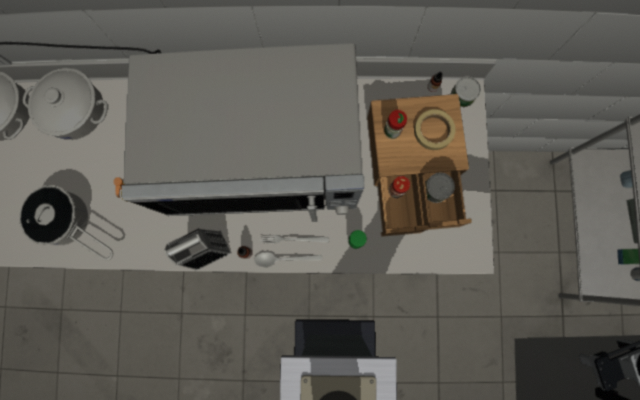

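The jar (red cap, top pixel 400,185) is in the left drawer, and the tin (440,186) is in the right one. The cabinet's top is at about (420,135), the green decoy jar at (358,240), and the microwave is close on the left. Next I'll measure with depth.

```bash
cat > h.py <<'E'
import cv2,numpy as np
def cloud(c):
    h,w=c['depth'].shape
    g=np.stack(np.meshgrid(np.arange(w),np.arange(h)),-1).reshape(-1,1,2).astype(np.float32)
    n=cv2.undistortPoints(g,c['camera_matrix'],c['dist_coeffs']).reshape(h,w,2)
    d=c['depth'][...,None]
    p=np.concatenate([n*d,d],-1);T=c['world_from_camera']
    P=p@T[:3,:3].T+T[:3,3];P[c['depth']<=0]=np.nan
    return P
E
python3 - <<'E'
import pickle,cv2,numpy as np
from h import cloud
c=pickle.load(open('top0.pkl','rb'));P=cloud(c)
im=c['color'];crop=cv2.resize(im[80:260,340:500],None,fx=3.2,fy=3.2,interpolation=cv2.INTER_CUBIC)
s=pickle.load(open('scene0.pkl','rb'));cr2=cv2.resize(s['color'][90:260,320:460],None,fx=3.3,fy=3.3,interpolation=cv2.INTER_CUBIC)
np_=np.zeros((580,crop.shape[1]+cr2.shape[1],3),np.uint8)[:580];np_=np_[:, :800] if np_.shape[1]>800 else np_
np_[:crop.shape[0],:crop.shape[1]]=crop;w=np_.shape[1]-crop.shape[1];np_[:cr2.shape[0],crop.shape[1]:]=cr2[:, :w]
cv2.imwrite('pics/crop.png',np_)
sub=np.zeros(im.shape[:2],bool);sub[80:260,366:500]=1
def rect(m,name):
    m=(m&sub).astype(np.uint8);k,l,st,_=cv2.connectedComponentsWithStats(m)
    for i in np.argsort(-st[1:,4])[:3]+1:
        q=P[l==i];r=cv2.minAreaRect(q[:,:2].astype(np.float32))
        print(name,st[i].tolist(),np.round(np.median(q,0),1),[np.round(v,1).tolist() for v in r],np.round(cv2.boxPoints(r)).tolist())
z=P[...,2]
rect((z>136)&(z<151),'top')
rect((z>100)&(z<128)&(P[...,0]<620),'front')
rect((z>84)&(z<97),'walls')
hsv=cv2.cvtColor(im,cv2.COLOR_BGR2HSV)
rect(((hsv[...,0]<8)|(hsv[...,0]>172))&(hsv[...,1]>150)&(hsv[...,2]>80),'red')
rect((z>70)&(z<86),'tin')
print(np.round(P[150:236:4,440],0).tolist());print(np.round(P[150:236:4,401],0).tolist())
E
```

```text
top [371, 94, 98, 83, 5067] [ 715.4 -191.8  144. ] [[742.8, -206.6], [209.5, 237.3], 5.3] [[628.0, -98.0], [649.0, -334.0], [858.0, -315.0], [836.0, -79.0]]
top [421, 117, 27, 25, 533] [ 755.7 -246.6  144.1] [[755.2, -245.9], [65.9, 69.2], 0.8] [[722.0, -212.0], [723.0, -281.0], [789.0, -280.0], [788.0, -211.0]]
front [384, 219, 88, 15, 439] [ 502.8 -227.8  119.5] [[503.3, -229.3], [18.0, 227.9], 8.8] [[477.0, -118.0], [512.0, -343.0], [530.0, -341.0], [495.0, -115.0]]
front [392, 181, 18, 13, 82] [ 601.8 -155.7  124.7] [[604.4, -158.3], [44.6, 30.9], 89.7] [[589.0, -181.0], [620.0, -181.0], [620.0, -136.0], [589.0, -136.0]]
front [403, 184, 6, 5, 9] [ 603.3 -169.4  126.8] [[603.6, -171.8], [11.5, 11.7], 63.4] [[596.0, -174.0], [606.0, -180.0], [611.0, -169.0], [601.0, -164.0]]
walls [415, 174, 15, 52, 272] [ 579.5 -220.9   90.6] [[578.8, -222.1], [140.4, 23.2], 5.6] [[508.0, -217.0], [510.0, -241.0], [650.0, -227.0], [647.0, -204.0]]
walls [457, 170, 9, 49, 154] [ 595.6 -325.7   90.4] [[593.2, -328.8], [131.0, 14.2], 4.3] [[527.0, -327.0], [528.0, -341.0], [659.0, -331.0], [658.0, -
[... 1272 characters left out ...]
69.0, -285.0, 24.0], [559.0, -286.0, 19.0], [547.0, -285.0, 20.0], [536.0, -285.0, 20.0], [513.0, -259.0, 124.0], [504.0, -263.0, 107.0], [504.0, -289.0, 1.0], [492.0, -288.0, 1.0]]
[[698.0, -158.0, 144.0], [688.0, -158.0, 141.0], [677.0, -158.0, 143.0], [665.0, -157.0, 146.0], [656.0, -158.0, 141.0], [645.0, -157.0, 145.0], [634.0, -156.0, 145.0], [626.0, -158.0, 132.0], [616.0, -159.0, 129.0], [606.0, -159.0, 127.0], [595.0, -158.0, 129.0], [591.0, -164.0, 94.0], [591.0, -175.0, 23.0], [580.0, -175.0, 23.0], [568.0, -174.0, 24.0], [558.0, -175.0, 19.0], [546.0, -174.0, 22.0], [535.0, -174.0, 23.0], [523.0, -174.0, 21.0], [512.0, -175.0, 18.0], [493.0, -161.0, 103.0], [489.0, -172.0, 29.0]]
```

View pics/crop.png

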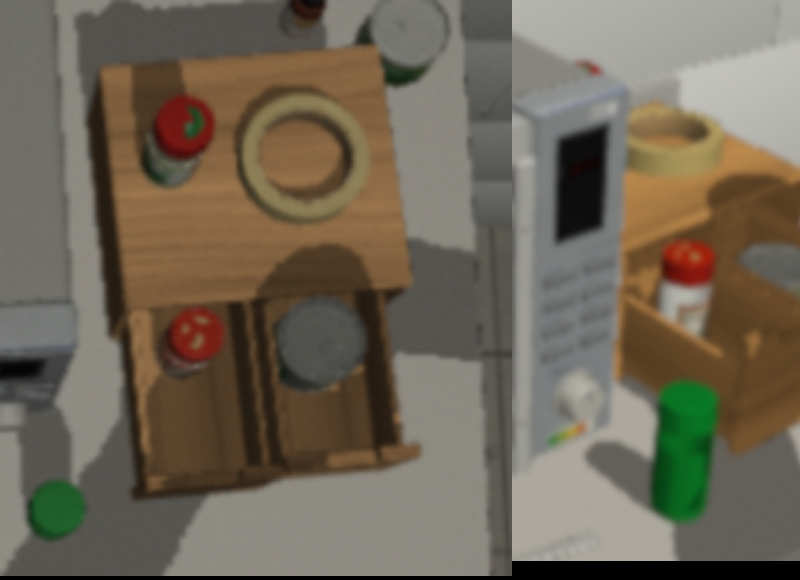

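The crop shows the cabinet turned by about 5°. The jar is well back in the left drawer, and the tin in the right drawer leaves free space behind the front. Now I'll measure the openings and the microwave's edges.

```bash
python3 - <<'E'
import pickle,numpy as np
from h import cloud
a=np.deg2rad(5.3);R=np.array([[np.cos(a),-np.sin(a)],[np.sin(a),np.cos(a)]])
O=np.array([742.8,-206.6])-R@[6,0]
c=pickle.load(open('top0.pkl','rb'));P=cloud(c).reshape(-1,3);P=P[~np.isnan(P[:,0])]
C=(P[:,:2]-O)@R;z=P[:,2]
print('O',O)
for y in(57,-57):
    for n,m in(('all',C[:,0]<-150),):
        m=(abs(C[:,1]-y)<52)&(z>112)&(z<130)&(C[:,0]<-140)&(C[:,0]>-330)&(abs(C[:,1]-y)>25)
        print(y,n,m.sum(),np.percentile(C[m,0],[2,10,50,90,98]).round(1))
    m=(abs(C[:,1]-y)<52)
for n,m in(('tin',(abs(C[:,1]+57)<46)&(z>70)&(z<86)&(C[:,0]<-100)&(C[:,0]>-220)),('jar',(abs(C[:,1]-57)<46)&(z>122)&(z<134)&(C[:,0]<-100)&(C[:,0]>-220))):
    print(n,(C[m].min(0)+C[m].max(0))/2,C[m].min(0),C[m].max(0))
m=(z>160)&(P[:,1]<100)&(P[:,1]>-110)&(P[:,0]>350)&(P[:,0]<800)
for lo,hi in((160,200),(200,260),(260,400)):
    q=P[m&(z>lo)&(z<hi)];print(lo,len(q),q.min(0).round(),q.max(0).round()) if len(q) else 0
for x in range(440,860,40):
    q=P[m&(abs(P[:,0]-x)<20)]; print(x,q[:,1].min().round() if len(q) else None, end='; ')
s=pickle.load(open('scene0.pkl','rb'));S=cloud(s).reshape(-1,3)
print()
for y in(57,-57):
    D=(S[:,:2]-O)@R;m=(abs(D[:,1]-y)<50)&(S[:,2]>40)&(S[:,2]<100)&(D[:,0]<-200)&(D[:,0]>-300);print(y,m.sum(),np.percentile(D[m,0],[5,50,95]))
E
```

```text
O [ 736.82565181 -207.15422352]
57 all 101 [-243.7 -243.3 -238.1 -233.1 -232. ]
-57 all 100 [-236.1 -235.4 -230.5 -225.3 -224.5]
tin [-156.69602991  -59.93395103] [-213.12903417 -102.99572026] [-100.26302565  -16.8721818 ]
jar [-120.62656383   59.47415945] [-141.16629945   37.82819107] [-100.0868282    81.12012783]
160 175 [518. -44. 160.] [592.  99. 200.]
200 253 [518. -44. 200.] [593. 100. 260.]
260 6963 [518. -45. 260.] [800. 100. 325.]
440 None; 480 None; 520 61.0; 560 -45.0; 600 -45.0; 640 -42.0; 680 -40.0; 720 -37.0; 760 -35.0; 800 -33.0; 840 None; 
57 478 [-246.93031446 -245.23043814 -207.88096395]
-57 359 [-239.1867417  -237.62946349 -235.79014989]
```

Left opening is about 134 mm and right about 127 mm. I'll move to in front of the left drawer, fingers closed and aligned with the cabinet.

>>> {"fn": "apply_moves", "kwargs": {
  "plan": [
    [[2,3.5,0],-1],
    [[4,7,0],-2],
    [[6,10.5,0],-3],
    [[8,14,0],-4],
    [[10,17.5,0],-5],
    [[12,21,0],-6],
    [[14,24.5,0],-7],
    [[16,28,0],-8],
    [[18,31.5,0],-9],
    [[20,35,0],-10],
    [[22,38.5,0],-11],
    [[24.4,42.8,0],-12.6]
  ],
  "grip": 0
}}

```text
time_s: 1.1
position: [440.1, -195.6, 205.4]
eef_rot: [3.138, 0.142, -0.0]
force: [0.8, -0.5, -0.0]
opening: 17.3
finger_force: 0.0
```

>>> {"fn": "apply_moves", "kwargs": {
  "plan": [
    [[0,0,-3],0],
    [[0,0,-6],0],
    [[0,0,-9],0],
    [[0,0,-12],0],
    [[0,0,-13],0],
    [[0,0,-13],0],
    [[0,0,-13],0]
  ]
}}

```text
time_s: 1.68
position: [439.7, -197.4, 75.7]
eef_rot: [-3.138, -0.144, 0.001]
force: [0.5, 0.2, -0.0]
opening: 0.6
finger_force: 0.0
```

>>> {"fn": "apply_moves", "kwargs": {
  "plan": [
    [[2,0.2,0],0],
    [[3,0.3,0],0],
    [[3.6,0.3,0],0],
    [[4.2,0.4,0],0],
    [[4.8,0.4,0],0],
    [[5.5,0.5,0],0],
    [[6.3,0.6,0],0],
    [[7.1,0.7,0],0],
    [[7.9,0.7,0],0],
    [[8.7,0.8,0],0],
    [[9.5,0.9,0],0],
    [[10.3,1.0,0],0]
  ]
}}

```text
time_s: 2.68
position: [543.5, -187.6, 75.4]
eef_rot: [3.138, 0.144, -0.0]
force: [-2.4, -2.4, 0.3]
opening: 0.4
finger_force: 1.3
```

>>> {"fn": "apply_moves", "kwargs": {
  "plan": [
    [[0.8,0.1,0],0],
    [[1.6,0.1,0],0],
    [[2.4,0.2,0],0],
    [[3.2,0.3,0],0],
    [[4.0,0.4,0],0],
    [[4.8,0.4,0],0],
    [[5.5,0.5,0],0],
    [[6.0,0.6,0],0],
    [[6.3,0.6,0],0],
    [[6.5,0.6,0],0],
    [[6.5,0.6,0],0]
  ]
}}

```text
time_s: 3.6
position: [608.5, -180.7, 75.5]
eef_rot: [-3.138, -0.145, -0.002]
force: [-1.0, 0.4, -0.2]
opening: 0.7
finger_force: 0.2
```

>>> {"fn": "apply_moves", "kwargs": {
  "plan": [
    [[0.2,0,0],0],
    [[0.4,0,0],0],
    [[0.4,0,0],0]
  ]
}}

```text
time_s: 3.85
position: [612.0, -180.7, 75.5]
eef_rot: [-3.138, -0.145, -0.0]
force: [-1.5, 1.6, 0.2]
opening: 0.5
finger_force: 0.6
```

>>> {"fn": "apply_moves", "kwargs": {
  "plan": [
    [[0.2,0,0],0],
    [[0.2,0,0],0],
    [[0.2,0,0],0]
  ]
}}

```text
time_s: 4.1
position: [614.0, -181.2, 75.5]
eef_rot: [3.138, 0.145, 0.001]
force: [-0.7, 0.6, -0.0]
opening: 0.2
finger_force: 0.6
```

>>> {"fn": "apply_moves", "kwargs": {
  "plan": [
    [[0.2,0,0],0],
    [[0.2,0,0],0],
    [[0.2,0,0],0]
  ]
}}

```text
time_s: 4.35
position: [614.5, -181.4, 75.4]
eef_rot: [-3.138, -0.144, 0.004]
force: [-5.0, 1.5, 3.0]
opening: 0.4
finger_force: 2.4
```

Force is rising and x has stalled, so the drawer is near its stop. One more push should confirm it.

>>> {"fn": "apply_moves", "kwargs": {
  "plan": [
    [[0.2,0,0],0],
    [[0.3,0,0],0],
    [[0.3,0,0],0]
  ]
}}

```text
time_s: 4.6
position: [614.4, -181.4, 75.2]
eef_rot: [-3.137, -0.143, 0.013]
force: [-11.4, 1.2, 7.2]
opening: 0.2
finger_force: 5.4
```

>>> {"fn": "apply_moves", "kwargs": {
  "plan": [
    [[-1,0,0],0],
    [[-4,0,0],0],
    [[-7,-1,0],0],
    [[-10,-2,2],0],
    [[-13,-3,5],0],
    [[-15,-4,8],0],
    [[-16,-5,8],0],
    [[-16,-5,8],0]
  ]
}}

```text
time_s: 5.27
position: [458.4, -235.2, 157.9]
eef_rot: [3.134, 0.136, 0.007]
force: [-0.6, 0.2, -1.0]
opening: 0.6
finger_force: 0.0
```

```bash
python3 - <<'E'
from bench import robot,camera
import cv2,numpy as np
from h import cloud
c=camera("top");s=camera("scene")
cv2.imwrite("pics/t1.png",np.hstack([cv2.resize(c['color'][80:260,340:500],None,fx=2.5,fy=2.5),cv2.resize(s['color'][90:270,320:460],None,fx=2.5,fy=2.5)]))
a=np.deg2rad(5.3);R=np.array([[np.cos(a),-np.sin(a)],[np.sin(a),np.cos(a)]]);O=np.array([736.8,-207.2])
P=cloud(c).reshape(-1,3);P=P[~np.isnan(P[:,0])];C=(P[:,:2]-O)@R;z=P[:,2]
for y in(57,-57):
    m=(abs(C[:,1]-y)<52)&(z>112)&(z<130)&(C[:,0]<-90)&(C[:,0]>-330)&(abs(C[:,1]-y)>25)
    print(y,m.sum(),np.percentile(C[m,0],[2,10,50,90,98]).round(1))
p=robot.read_state()['position'];print(p,(p[:2]-O)@R)
E
```

```text
57 102 [-110.7 -110.3 -105.1  -99.9  -98.2]
-57 29 [-236.  -234.1 -227.8 -224.9 -224.5]
[ 460.01268922 -231.69466297  155.81473128] [-277.8665479    1.1770656]
```

View pics/t1.png

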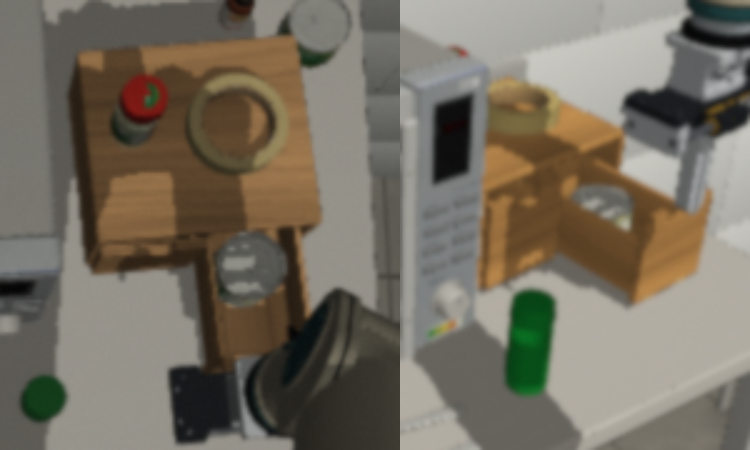

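Left drawer is shut and the right one is unchanged. Next, move above the gap behind the right front.

>>> {"fn": "apply_moves", "kwargs": {
  "plan": [
    [[1,-2,1],0],
    [[3,-4,1],0],
    [[6,-5,1],0],
    [[8,-5.1,1],0],
    [[8,-5.1,1],0],
    [[8,-5.1,1],0],
    [[8,-5.1,1],0]
  ]
}}

```text
time_s: 5.95
position: [538.5, -280.9, 164.1]
eef_rot: [-3.137, -0.147, 0.003]
force: [-0.3, -0.1, 0.4]
opening: 0.6
finger_force: 0.0
```

>>> {"fn": "apply_moves", "kwargs": {
  "plan": [
    [[0.1,-0.1,-2],0],
    [[0.1,-0.1,-4],0],
    [[0.1,-0.1,-6],0],
    [[0.1,-0.1,-8],0],
    [[0.1,-0.1,-9.4],0],
    [[0.1,-0.1,-9.4],0],
    [[0.1,-0.1,-9.4],0]
  ]
}}

```text
time_s: 6.53
position: [538.7, -282.7, 71.0]
eef_rot: [-3.137, -0.144, 0.003]
force: [-0.7, -0.5, 0.2]
opening: 0.3
finger_force: 0.0
```

>>> {"fn": "apply_moves", "kwargs": {
  "plan": [
    [[-0.6,-0.1,0],0],
    [[-1.1,-0.1,0],0],
    [[-1.5,-0.1,0],0],
    [[-2.0,-0.2,0],0],
    [[-2.5,-0.2,0],0],
    [[-3.0,-0.3,0],0],
    [[-3.6,-0.3,0],0],
    [[-4.2,-0.4,0],0],
    [[-4.8,-0.4,0],0],
    [[-5.4,-0.5,0],0],
    [[-6,-0.6,0],0],
    [[-6.4,-0.6,0],0]
  ]
}}

```text
time_s: 7.53
position: [474.5, -289.3, 71.4]
eef_rot: [-3.138, -0.143, 0.001]
force: [2.5, 0.7, 0.8]
opening: 0.7
finger_force: 1.1
```

>>> {"fn": "apply_moves", "kwargs": {
  "plan": [
    [[-0.3,0,0],0],
    [[-0.6,0,0],0],
    [[-0.8,-0.1,0],0],
    [[-0.8,-0.1,0],0]
  ]
}}

```text
time_s: 7.87
position: [466.7, -290.0, 71.3]
eef_rot: [-3.137, -0.144, 0.002]
force: [-0.2, -0.1, 1.4]
opening: 0.1
finger_force: 0.2
```

>>> {"fn": "apply_moves", "kwargs": {
  "plan": [
    [[-0.2,0,0],0],
    [[-0.3,0,0],0],
    [[-0.3,0,0],0]
  ]
}}

```text
time_s: 8.12
position: [465.1, -290.2, 71.3]
eef_rot: [3.138, 0.145, 0.001]
force: [3.1, -1.0, -1.6]
opening: 0.4
finger_force: 1.4
```

>>> {"fn": "apply_moves", "kwargs": {
  "plan": [
    [[-0.2,0,0],0],
    [[-0.3,0,0],0],
    [[-0.3,0,0],0]
  ]
}}

```text
time_s: 8.37
position: [465.1, -290.2, 71.6]
eef_rot: [3.137, 0.146, 0.009]
force: [7.7, -0.4, -5.3]
opening: 0.8
finger_force: 4.0
```

The drawer has reached its stop. I'll back off the front, lift out and swing aside.

>>> {"fn": "apply_moves", "kwargs": {
  "plan": [
    [[0.8,0,0],0],
    [[1.8,0,0],0],
    [[1.8,0,0],0],
    [[1.8,0,3],0],
    [[1.8,0,6],0],
    [[1.8,0,9],0],
    [[1.8,0,12],0],
    [[1,-3,13],0],
    [[-1,-6,13],0],
    [[-3,-9,13],0],
    [[-5,-12,13],0],
    [[-7,-15,13],0]
  ]
}}

```text
time_s: 9.37
position: [389.9, -441.2, 201.5]
eef_rot: [-3.138, -0.144, 0.002]
force: [1.2, 0.4, 0.9]
opening: 0.5
finger_force: 0.0
```

>>> {"fn": "apply_moves", "kwargs": {
  "plan": [
    [[-2,-3,0],0],
    [[-4,-6,0],0],
    [[-4,-6,0],0],
    [[-4,-6,0],0],
    [[-4,-6,0],0]
  ]
}}

```text
time_s: 9.78
position: [351.7, -499.3, 201.1]
eef_rot: [-3.136, -0.144, 0.001]
force: [-0.7, 0.2, 0.5]
opening: 0.1
finger_force: 0.0
```

```bash
python3 - <<'E'
from bench import robot,camera
import cv2,numpy as np
from h import cloud
c=camera("top");s=camera("scene")
cv2.imwrite("pics/t2.png",np.hstack([cv2.resize(c['color'][80:260,340:500],None,fx=2.5,fy=2.5),cv2.resize(s['color'][90:270,320:460],None,fx=2.5,fy=2.5)]))
a=np.deg2rad(5.3);R=np.array([[np.cos(a),-np.sin(a)],[np.sin(a),np.cos(a)]]);O=np.array([736.8,-207.2])
P=cloud(c).reshape(-1,3);P=P[~np.isnan(P[:,0])];C=(P[:,:2]-O)@R;z=P[:,2]
for y in(57,-57):
    m=(abs(C[:,1]-y)<52)&(z>112)&(z<130)&(C[:,0]<-90)&(C[:,0]>-330)&(abs(C[:,1]-y)>25)
    print(y,m.sum(),np.percentile(C[m,0],[2,10,50,90,98]).round(1))
p=robot.read_state();print(p['position'],p['time_s'])
E
```

```text
57 104 [-110.2 -109.8 -105.3 -100.   -98.3]
-57 99 [-300.7 -298.8 -294.1 -289.7 -288. ]
[ 353.01564659 -498.47445505  201.26954369] 9.8833
```

View pics/t2.png

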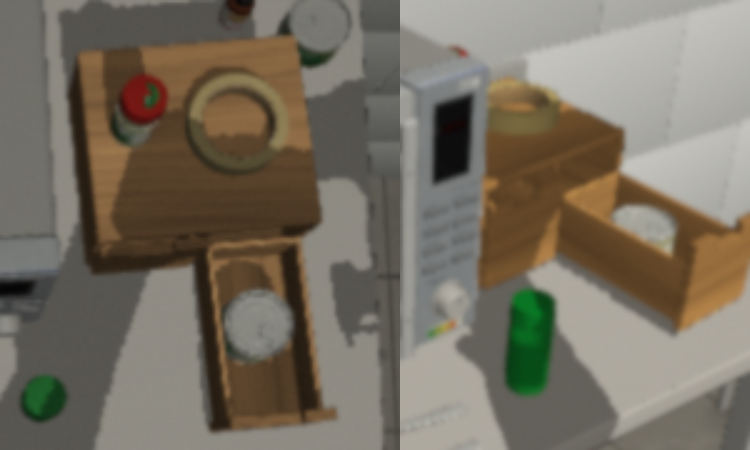

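The left drawer is shut. The right one is fully out (about 0.190) with the tin upright at (258,323), and the arm is clear.

```bash
python3 -c "
from bench import robot
print(robot.hand_in())"
```

```text
the job is handed in; nothing more can be done
None
```

I handed the job in at about 9.9 s: camera depth shows the jar's (left) drawer shut and the tin's (right) drawer out at its stop, about 0.190 m. The tin stands upright and the arm is clear; the jar is hidden inside the shut drawer so I couldn't check it, and hand-in returned no verdict.

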